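# Shut and latch the packed lunch box

## Robot

A 6-joint arm with a two-finger parallel gripper is mounted at the origin on a cart in front of the work surface, level with it; the furniture and walls round the work are solid. World frame = base frame: x ahead of the robot, y to its left, z up, the work surface at z = 0. Lengths are in m, angles in rad, forces in N, time in s.
With the tool pointing down it reaches from about 0.35 to 0.975 m from the base axis. Payload 4.9 kg.
Tool frame: the origin (TCP) lies between the finger pads; the fingertips stand 19 mm ahead of it and the grasp point (between the pads) is the TCP; z points along the fingers, y is the direction in which the jaws open and shut (so a half turn about z gives the same grasp; the last joint's range is limited). The gripper opens to 85 mm and grips with 20 to 120 N. Pads are 22 mm wide; open, the fingers measure 114 mm over their backs; the gripper's body (76 mm by 85 mm) begins 54 mm behind the grasp point. The pads swing forward as they close: fully open they stand 13 mm farther back than shut.
Start: joints at [1.046, 0.053, 1.613, -0, 1.476, -0.119], TCP at [0.247, 0.574, 0.25] pointing down, gripper open.
Joint ranges: [-3.01, 3.01], [-1.01, 2.22], [0.06, 2.58], [-1.02, 4.17], [0.09, 2.62], [-3.14, 3.14]. Speed limits (rad/s): [2.57, 2.57, 3.14, 3.14, 3.14, 3.14].

## Interface

Orientations are given as a unit quaternion [w, x, y, z].
In Python, from plant import state, grab_frame, calibration, job_done gives the robot as it stands. The module is installed in compiled form; this text tells all that it offers.
- The arm moves only by the tool servo_tool, never from a script. Its argument "deltas" is a list that holds one entry, the list of rows, each a list of 5 numbers: the finger opening in mm, from 0 to 85.4, then the shift along the world's x, y, z in mm, then the turn about the world's z in units of 6 degrees (1.0 is 6 degrees). A call has 1 to 5 rows; each row is the pose to reach, as a shift and turn from the pose commanded when the call began; what a row does not reach only later rows make up. A row lasts 1/8 s, in which the tool goes at most 62.5 mm and 10.7 degrees, less where a joint would pass 70% of its speed; a pose out of reach is approached as far as the arm can. A call with a gripper value outside its range is refused whole. The fingers move at their own pace and stop on an object; the grip force is fixed at half the most. Time passes only in rows, so rows that repeat a pose let the fingers close. It gives the time, the measured TCP pose, the force and the opening at its end, in the units of the state.
- state(): the state, without advancing time (a new reading comes with each control period).
- grab_frame(name): name is "scene" or "top"; returns the picture (480x640x3 uint8, red, green, blue); there is no depth.
- calibration(name): a dict with "intrinsics" (3x3 intrinsics, pixels), "world_from_camera" (4x4, takes a point from camera to world coordinates). Camera axes: x right, y down, z forward; pixel columns grow to the right and rows downward; lengths in m; the calibration is good to about 2 mm. A picture is of the moment at which its call begins. calibration takes no time and is no camera call.
- job_done(): hands the job in, once; it reports no verdict.
The state is a dict: "time": time; "joint_pos": joint angles; "joint_vel": joint speeds; "joint_efforts": joint torques, N m; "tool_pos": TCP position; "tool_rot": TCP orientation; "contact_force": force on the tool from outside, world axes, zero at the start; "ft_torque": the same for the moment, N m; "gripper_width": opening from 0.0 (shut) to 1.0 (fully open).
Only numpy, scipy, OpenCV 4.12 (cv2) and the standard library are available. Lean on these libraries where they do the work, as an engineer would, in place of code of your own. Each camera call takes 0.05 s, during which the arm holds its last target.

## Task

The packed lunch box stands open. With your fingertips only, push its lid over (beside the latch, not on it) so that it drops shut, then press the dark latch at the front down past its stiff point until it snaps against the box. Do not grip, lift, tilt or shove the box, and leave the mug, the jam jar and the salt shaker beside it where they stand.

Things in the scene. Friction and masses are not known exactly. Their poses are not given: they have to be found in the camera images.
- box: teal lunch box, loose on the table, about 1 kg with its food, 124 mm (x) by 200 mm (y), base 62 mm high, 84 mm with the cream lid shut. Origin: centre of its underside; z is up. Its -x side is the front with the latch, its +x side the back with the lid hinge; it stands turned by up to 0.6 rad, front roughly towards the robot
- box_lid (a joint): angle of the lid (124 x 200 mm, 20 mm deep, 0.11 kg) about the hinge at the back, in rad: 0 = shut, level on the base; 1.57 = upright; 1.75 = open stop, leaning back. It leans on the open stop by its own weight; pushed forward some 0.4 rad from there it falls shut by itself within about a second
- lid_edge (a point): middle of the lid's front edge, midway in its 20 mm depth (the outer top face is 10 mm from it): top of the open lid, 190 mm above the table; over the front of the box when shut. The edge is 200 mm long along the box's y; the latch takes up its middle 56 mm and, lid open, juts back from it to some 230 mm above the table
- lid_hinge (a point): middle of the lid's hinge axis, which runs along the box's y: 67 mm behind the box's centre (+x of the box) and 66 mm above its underside. The lid's edge is 129 mm from it
- latch (a joint): angle of the snap latch on the lid's front edge in rad, about an axis along the box's y. With the lid shut: 0 = open, sticking out of the front and up at 40 degrees; 0.70 = level; 2.23 = latched, hanging flat on the box's front with its claw under the base's lip. Sprung over centre at 1.15: short of it it resists (2 to 3 N at the tip) and springs back, beyond it it snaps on to 2.23 by itself
- latch_pivot (a point): middle of the latch's pivot axis: with the lid shut 70 mm in front of the box's centre (-x of the box) and 76 mm above the table; it moves with the lid
- latch_tip (a point): middle of the latch's free end. The latch is a dark plate 40 mm wide (along the box's y) and 4 mm thick that reaches 44 mm from its pivot axis to this end, with thumb ribs near the end
- mug: loose white mug, 80 mm in diameter, 92 mm tall, handle at its +y side; bystander at the box's left. Origin: centre of its underside
- jam_jar: small loose glass jar with black lid, 51 mm in diameter, 66 mm tall; bystander at the box's right. Origin: centre of its underside
- shaker: loose salt shaker with grey top, 44 mm in diameter, 90 mm tall; bystander at the box's right, towards the back. Origin: centre of its underside

How it is judged:
By the outcome, as a careful person would: the job done as asked, in the order asked, and still so for the second after the job is handed in, with the robot touching nothing.
It also fails if it takes over 35 s, if anything falls off the work surface, if the arm or the gripper's body presses on something with over 40 N, if the wrist force passes 120 N, or if a joint passes its speed limit or range.

## Working session

There is one attempt and no reset: what is moved stays moved. The work goes in short steps, Python scripts to look and compute and a tool call to move; the robot and the scene stay as the last step left them, time stands still between calls to the robot, and variables do not carry over. Pictures are saved under pics/ and viewed, and the job is handed in when it is done.

Besides the shell and the picture viewer there is one more tool, called after "Request:" as a command line: name --argument value ..., lists and objects as JSON in quotes. servo_tool: Moves the arm, as the interface text tells. Its arguments: {"type":"object","properties":{"deltas":{"type":"array","items":{"type":"array","items":{"type":"array","items":{"type":"number"}}}}},"required":["deltas"]}

```bash
mkdir -p pics
python3 - <<'E'
from plant import *
import cv2
for n in("scene","top"):
    im=grab_frame(n); cv2.imwrite(f"pics/{n}0.png",im[...,::-1]); c=calibration(n); print(n,c["intrinsics"],c["world_from_camera"].round(4) if hasattr(c["world_from_camera"],'round') else c["world_from_camera"])
s=state(); print(s["time"],s["tool_pos"],s["tool_rot"],s["gripper_width"],s["contact_force"])
E
```

```text
scene [[456.37543583   0.         318.8491686 ]
 [  0.         456.37543583 237.81893864]
 [  0.           0.           1.        ]] [[-0.7389 -0.5258  0.4214  0.2242]
 [-0.6739  0.5782 -0.4601  0.4322]
 [-0.0017 -0.6239 -0.7815  0.7506]
 [ 0.      0.      0.      1.    ]]
top [[474.60439419   0.         323.14703054]
 [  0.         474.60439419 250.59156356]
 [  0.           0.           1.        ]] [[ 0.0235 -0.9851  0.1702  0.4143]
 [-0.9996 -0.0262 -0.0139  0.0546]
 [ 0.0181 -0.1698 -0.9853  1.0634]
 [ 0.      0.      0.      1.    ]]
0.1 [0.2464523  0.57376346 0.24916384] [-3.05145866e-04  2.01513575e-01  9.79485255e-01 -9.06201876e-04] 0.9976884594689174 [ 0.74947923 -0.18847599  0.08773371]
```

View pics/scene0.png

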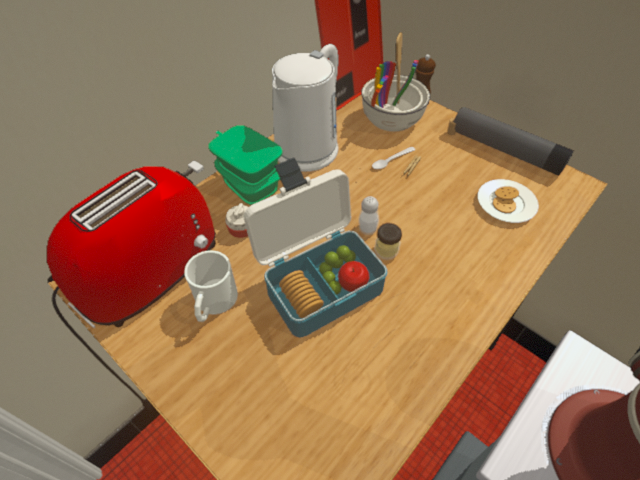

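View pics/top0.png

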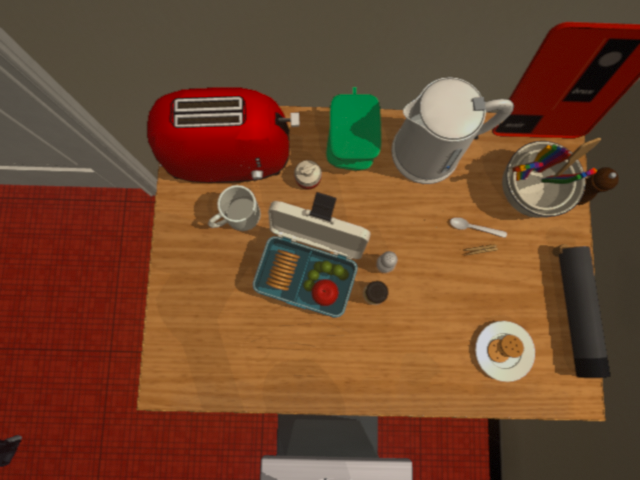

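Run:
```python
import cv2
a=cv2.imread("pics/top0.png")[180:325,200:400]; cv2.imwrite("pics/top0c.png",cv2.resize(a,None,fx=4,fy=4,interpolation=cv2.INTER_CUBIC))
a=cv2.imread("pics/scene0.png")[150:345,180:415]; cv2.imwrite("pics/scene0c.png",cv2.resize(a,None,fx=3,fy=3,interpolation=cv2.INTER_CUBIC))
```

```text
(no output)
```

View pics/top0c.png

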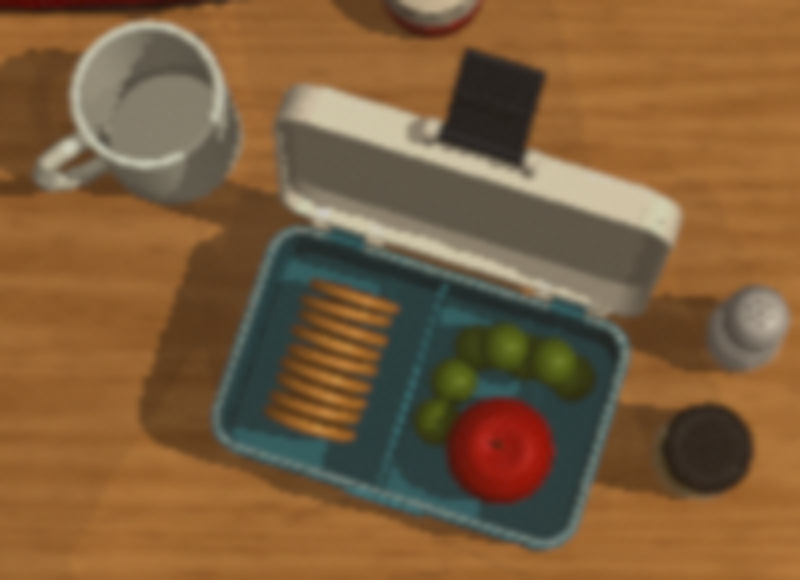

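View pics/scene0c.png

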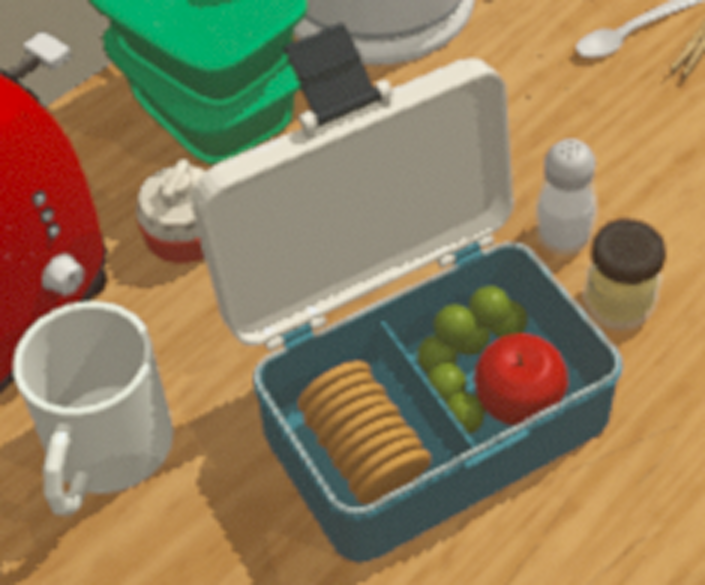

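```bash
cat > h.py <<'E'
import numpy as np
from plant import calibration
def ray(n,uv,z):
    c=calibration(n);K=np.array(c["intrinsics"]);T=np.array(c["world_from_camera"])
    d=T[:3,:3]@np.linalg.inv(K)@np.array([*uv,1]);o=T[:3,3]
    return o+d*(z-o[2])/d[2]
def proj(n,p):
    c=calibration(n);K=np.array(c["intrinsics"]);T=np.linalg.inv(np.array(c["world_from_camera"]))
    q=K@(T[:3,:3]@np.array(p)+T[:3,3]); return q[:2]/q[2]
def t(u,v): return (u/4+200-.5+.125,v/4+180-.375)
def s(u,v): return (u/3+180-.33,v/3+150-.33)
E
cat > fit.py <<'E'
from h import *
from scipy.optimize import least_squares
E_={'top':{'L':[t(216,410),t(262,260)],'F':[t(250,455),t(520,541)],'R':[t(580,525),t(628,365)]},
'scene':{'L':[s(262,395),s(330,508)],'F':[s(375,511),s(595,402)],'R':[s(616,355),s(545,258)]}}
def run(names):
    obs=[(k,ray(n,uv,.062)) for n in names for k in E_[n] for uv in E_[n][k]]
    def f(p):
        c,si=np.cos(p[2]),np.sin(p[2]);r=[]
        for k,w in obs:
            d=w[:2]-p[:2];bx=c*d[0]+si*d[1];by=-si*d[0]+c*d[1]
            r.append({'L':by-.1,'R':by+.1,'F':bx+.062}[k])
        return r
    o=least_squares(f,[.45,0,0]);print(names,o.x.round(4),(o.fun*1000).round(1));return o.x
for n in(['top'],['scene'],['top','scene']):p=run(n)
c,si=np.cos(p[2]),np.sin(p[2])
def W(x,y,z):return np.array([p[0]+c*x-si*y,p[1]+si*x+c*y,z])
a=1.75
h=np.array([.067,.066])
def lid(dx,dz):# shut coords rel to hinge -> open
    x=-dx; return h+np.array([-(x*np.cos(a)-dz*np.sin(a)),x*np.sin(a)+dz*np.cos(a)])
L=lambda X,y,Z:W(lid(X-.067,Z-.066)[0],y,lid(X-.067,Z-.066)[1])
for nm,P in [('edge L top',L(-.062,.1,.084)),('edge R top',L(-.062,-.1,.084)),('edge R bot',L(-.062,-.1,.062)),('pivot',L(-.07,0,.076)),
 ('tip',L(-.07-.044*np.cos(.7),0,.076+.044*np.sin(.7))),('shut tip open',W(-.07-.044*np.cos(.7),0,.076+.044*np.sin(.7)))]:
    a_=proj('top',P);b=proj('scene',P);print(nm,P.round(3),'top',a_.round(),((a_-[200,180])*4).round(),'scene',((b-[180,150])*3).round())
for nm,n,uv,z in[('mug','top',t(148,95),.092),('mug','scene',s(85,357),.092),('jar','top',t(707,448),.066),('jar','scene',s(627,250),.066),('shaker','top',t(760,312),.09),('shaker','scene',s(570,150),.09)]:
    w=ray(n,uv,z);print(nm,w.round(3), (c*(w[0]-p[0])+si*(w[1]-p[1])).round(3),(-si*(w[0]-p[0])+c*(w[1]-p[1])).round(3))
E
python3 fit.py
```

```text
['top'] [ 0.5313  0.0774 -0.2749] [ 0.1  2.2  0.5 -0.5 -1.  -1.2]
['scene'] [ 0.5274  0.0793 -0.327 ] [ 1.9  0.2 -0.4  0.4  0.3 -2.4]
['top', 'scene'] [ 0.5294  0.0783 -0.3002] [-1.5  2.8  0.7  3.4 -2.5 -0.4  1.2  1.9 -0.5 -3.7  1.8 -3.2]
edge L top [0.662 0.142 0.19 ] top [272. 199.] [288.  77.] scene [187. 177.]
edge R top [ 0.603 -0.049  0.19 ] top [372. 232.] [688. 209.] scene [493.  51.]
edge R bot [ 0.582 -0.043  0.194] top [369. 243.] [675. 250.] scene [513.  67.]
pivot [0.626 0.048 0.199] top [321. 218.] [483. 150.] scene [351. 106.]
tip [0.658 0.038 0.227] top [327. 197.] [507.  67.] scene [320.  34.]
shut tip open [0.43  0.109 0.104] top [287. 324.] [349. 574.] scene [540. 463.]
mug [0.678 0.225 0.092] 0.099 0.185
mug [0.676 0.226 0.092] 0.097 0.185
jar [ 0.502 -0.074  0.066] 0.019 -0.153
jar [ 0.501 -0.071  0.066] 0.017 -0.15
shaker [ 0.571 -0.098  0.09 ] 0.092 -0.156
shaker [ 0.571 -0.096  0.09 ] 0.091 -0.154
```

Run:
```python
from h import *
print(proj('top',(.695,.107,.17)),proj('scene',(.695,.107,.17)),proj('top',(.695,.107,.25)))
for uv in[(290,120),(262,175),(330,160),(308,160),(400,170)]:
  for z in(.05,.1,.18): print(uv,z,ray('top',uv,z).round(3))
```

```text
[291.40837859 186.01406995] [246.16535576 196.06522399] [289.2710504  172.41656972]
(290, 120) 0.05 [0.888 0.123 0.05 ]
(290, 120) 0.1 [0.865 0.119 0.1  ]
(290, 120) 0.18 [0.828 0.114 0.18 ]
(262, 175) 0.05 [0.756 0.18  0.05 ]
(262, 175) 0.1 [0.739 0.174 0.1  ]
(262, 175) 0.18 [0.712 0.164 0.18 ]
(330, 160) 0.05 [0.796 0.03  0.05 ]
(330, 160) 0.1 [0.777 0.031 0.1  ]
(330, 160) 0.18 [0.747 0.033 0.18 ]
(308, 160) 0.05 [0.794 0.079 0.05 ]
(308, 160) 0.1 [0.776 0.078 0.1  ]
(308, 160) 0.18 [0.746 0.076 0.18 ]
(400, 170) 0.05 [ 0.777 -0.127  0.05 ]
(400, 170) 0.1 [ 0.759 -0.118  0.1  ]
(400, 170) 0.18 [ 0.731 -0.104  0.18 ]
```

Request:
servo_tool --deltas '[[[0,20,-20,80,0.5],[0,60,-62,90,1.1],[0,100,-104,90,1.1],[0,140,-146,90,1.1],[0,180,-187,90,1.1]]]'

```text
time: 0.72
tool_pos: [0.4277, 0.3855, 0.34]
tool_rot: [-0.0, 0.145, 0.989, -0.0]
contact_force: [1.8, 1.3, -0.1]
gripper_width: 0.003
```

Request:
servo_tool --deltas '[[[0,43,-43,0,0],[0,86,-86,0,0],[0,129,-129,0,0],[0,172,-172,0,0],[0,215,-215,0,0]]]'

```text
time: 1.35
tool_pos: [0.6427, 0.1706, 0.3397]
tool_rot: [-0.0, 0.145, 0.989, -0.0]
contact_force: [-0.3, 0.1, 0.5]
gripper_width: 0.0
```

Request:
servo_tool --deltas '[[[0,25,-32,0,0],[0,47,-62,0,0],[0,47,-62,0,0],[0,47,-62,-40,0],[0,47,-62,-60,0]]]'

```text
time: 1.98
tool_pos: [0.6873, 0.111, 0.2773]
tool_rot: [-0.002, 0.144, 0.99, -0.0]
contact_force: [-0.2, -0.1, -0.4]
gripper_width: -0.001
```

```bash
cat > look.py <<'E'
import sys,cv2,numpy as np
from plant import *
k=sys.argv[1]
a=grab_frame("top")[130:330,190:410,::-1];b=grab_frame("scene")[100:345,170:415,::-1]
cv2.imwrite(f"pics/{k}.png",np.hstack([cv2.resize(a,(400,364),interpolation=cv2.INTER_CUBIC),cv2.resize(b,(364,364),interpolation=cv2.INTER_CUBIC)]))
s=state();print(s["time"],np.round(s["tool_pos"],4),np.round(s["contact_force"],2))
E
python3 look.py a1
```

```text
2.075 [0.6867 0.1109 0.276 ] [ 0.47 -0.01  0.27]
```

View pics/a1.png

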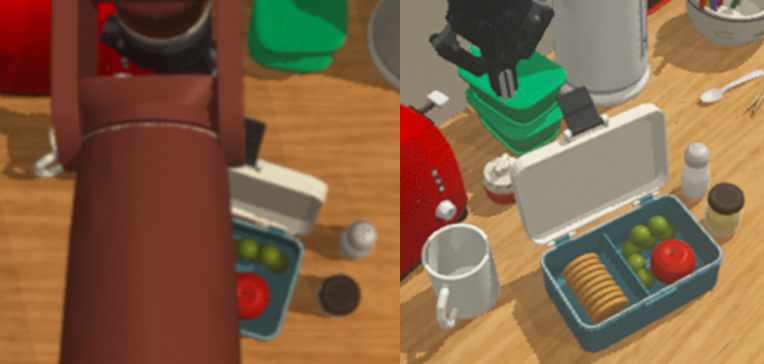

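Run:
```python
from h import *
for z in(.277,.257,.244): print(proj('scene',(.687,.111,z)))
import cv2
b=cv2.imread('pics/a1.png')
from plant import grab_frame
b=grab_frame("scene")[90:190,190:340,::-1];cv2.imwrite('pics/a2.png',cv2.resize(b,None,fx=5,fy=5,interpolation=cv2.INTER_CUBIC))
```

```text
[239.04999244 152.30527603]
[240.78337772 161.95550388]
[241.8707439  168.00916753]
```

View pics/a2.png

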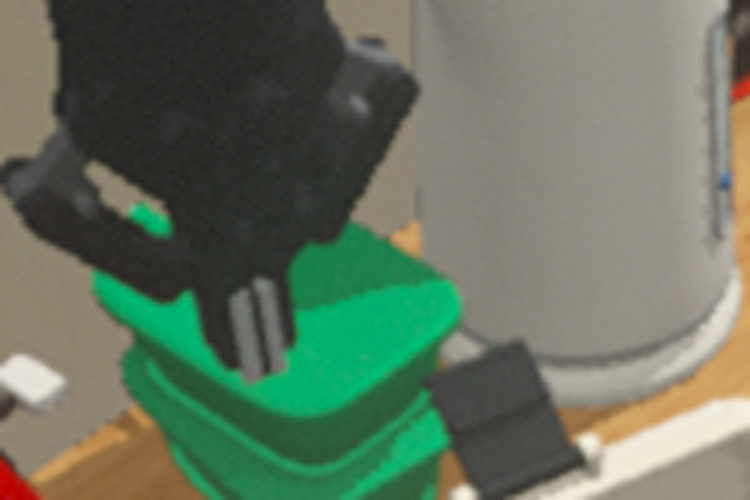

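Request:
servo_tool --deltas '[[[0,0,0,-40,0],[0,0,0,-80,0],[0,0,0,-80,0]]]'

```text
time: 2.5
tool_pos: [0.6869, 0.1105, 0.1975]
tool_rot: [-0.003, 0.145, 0.989, -0.001]
contact_force: [0.3, 0.2, -0.3]
gripper_width: 0.003
```

Request:
servo_tool --deltas '[[[0,-8,2,0,0],[0,-15,5,0,0],[0,-23,7,0,0],[0,-31,9,0,0],[0,-38,11,0,0]]]'

```text
time: 3.12
tool_pos: [0.6503, 0.1214, 0.2008]
tool_rot: [0.0, 0.145, 0.989, 0.0]
contact_force: [1.1, 0.2, 0.3]
gripper_width: -0.002
```

```bash
python3 look.py a3
```

```text
3.225 [0.6499 0.1215 0.2003] [0.16 0.03 0.55]
```

View pics/a3.png

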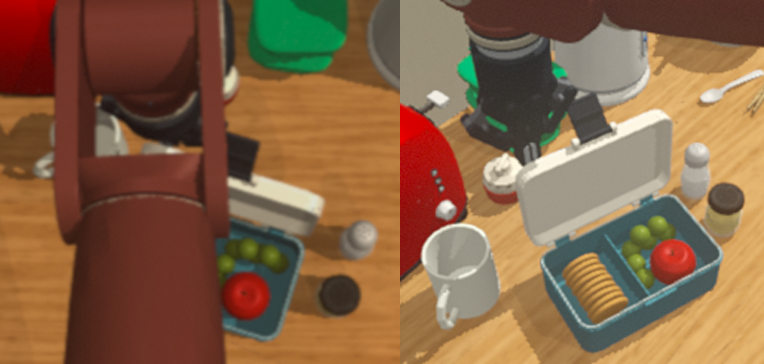

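Request:
servo_tool --deltas '[[[0,-6,2,-5,0],[0,-12,4,-6,0],[0,-19,6,-6,0],[0,-25,8,-6,0],[0,-32,10,-6,0]]]'

```text
time: 3.85
tool_pos: [0.6183, 0.1314, 0.1944]
tool_rot: [-0.0, 0.145, 0.989, 0.0]
contact_force: [-0.2, 0.7, -0.1]
gripper_width: -0.005
```

```bash
python3 look.py a4
```

```text
3.95 [0.618  0.1316 0.1944] [-0.01 -0.29  0.43]
```

View pics/a4.png

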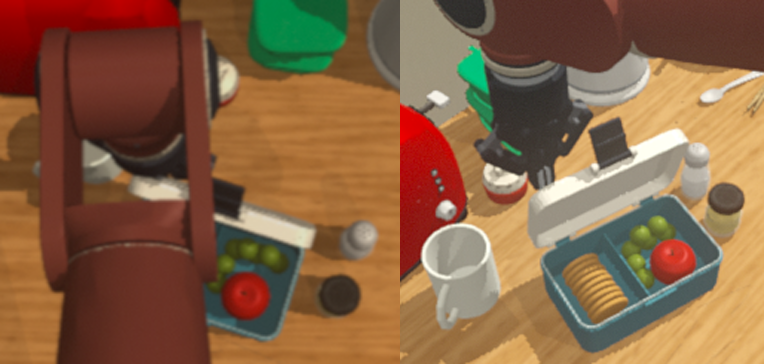

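Request:
servo_tool --deltas '[[[0,-8,2,0,0],[0,-16,5,0,0],[0,-24,7,0,0],[0,-32,9,0,0],[0,-36,11,0,0]]]'

```text
time: 4.58
tool_pos: [0.5821, 0.1424, 0.1943]
tool_rot: [-0.0, 0.145, 0.989, -0.0]
contact_force: [-0.1, 0.4, 0.5]
gripper_width: -0.004
```

```bash
python3 look.py a5
```

```text
4.675 [0.5823 0.1425 0.1944] [ 0.01 -0.05 -0.27]
```

View pics/a5.png

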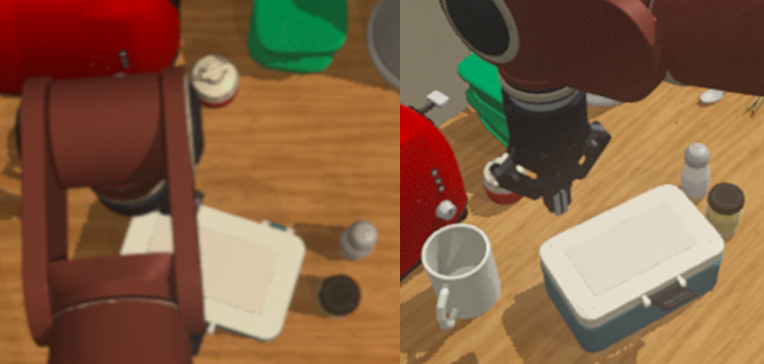

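Request:
servo_tool --deltas '[[[0,-20,30,20,0],[0,-40,60,20,0],[0,-60,90,20,0],[0,-80,120,20,0],[0,-80,120,20,0]]]'

```text
time: 5.3
tool_pos: [0.5018, 0.2638, 0.2144]
tool_rot: [0.0, 0.143, 0.99, 0.0]
contact_force: [0.4, -0.4, -0.4]
gripper_width: -0.002
```

Run:
```python
from plant import *
import cv2
a=grab_frame("top")[180:340,220:400,::-1];cv2.imwrite("pics/b1t.png",cv2.resize(a,None,fx=4,fy=3.7,interpolation=cv2.INTER_CUBIC))
a=grab_frame("scene")[200:345,250:400,::-1];cv2.imwrite("pics/b1s.png",cv2.resize(a,None,fx=4,fy=4,interpolation=cv2.INTER_CUBIC))
```

```text
(no output)
```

View pics/b1t.png

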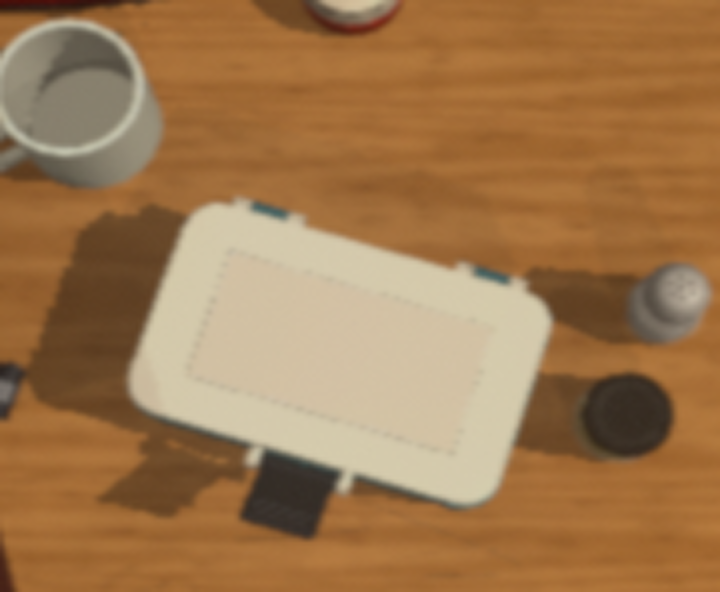

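View pics/b1s.png

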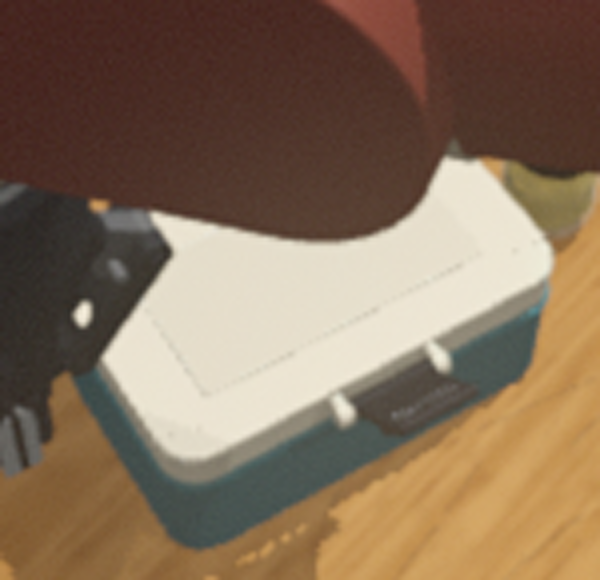

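Run:
```python
from h import *
u=lambda a,b:(a/4+220-.4,b/3.7+180-.4)
m=lambda a,b:(a/4+250-.4,b/4+200-.4)
for nm,uv,z in[('tipL',u(241,517),.104),('tipR',u(314,538),.104),('tip',u(278,527),.104),('pivL',u(255,456),.078),('pivR',u(345,481),.078)]: print(nm,ray('top',uv,z).round(4))
for nm,uv,z in[('pivL',m(343,410),.078),('pivR',m(438,357),.078),('tipL',m(400,434),.104),('tipR',m(475,390),.104)]:print('s',nm,ray('scene',uv,z).round(4))
p=(.530,.078,-.29);c,s=np.cos(p[2]),np.sin(p[2])
for x in(-.1037,-.07,-.11):print(x,p[0]+c*x,p[1]+s*x)
```

```text
tipL [0.4384 0.1243 0.104 ]
tipR [0.4281 0.0875 0.104 ]
tip [0.4335 0.1056 0.104 ]
pivL [0.4729 0.1203 0.078 ]
pivR [0.4602 0.0734 0.078 ]
s pivL [0.4722 0.1205 0.078 ]
s pivR [0.4592 0.0729 0.078 ]
s tipL [0.4383 0.1254 0.104 ]
s tipR [0.4288 0.0889 0.104 ]
-0.1037 0.43063011010933333 0.10765324574337144
-0.07 0.4629229287141112 0.09801665575733849
-0.11 0.42459317369360333 0.10945474476153191
```

Request:
servo_tool --deltas '[[[0,-18,-40,0,0],[0,-36,-80,0,0],[0,-54,-120,0,0],[0,-70,-158,0,0],[0,-70,-158,0,0]]]'

```text
time: 6.02
tool_pos: [0.4326, 0.1017, 0.2144]
tool_rot: [0.0, 0.147, 0.989, -0.0]
contact_force: [0.4, 0.1, 0.7]
gripper_width: 0.006
```

Request:
servo_tool --deltas '[[[0,0,0,-30,0],[0,0,0,-60,0],[0,0,0,-72,0],[0,0,0,-72,0],[0,0,0,-72,0]]]'

```text
time: 6.65
tool_pos: [0.4337, 0.1044, 0.1437]
tool_rot: [0.001, 0.145, 0.989, 0.0]
contact_force: [0.5, -0.4, 0.7]
gripper_width: -0.001
```

```bash
python3 look.py c1
```

```text
6.75 [0.4337 0.1044 0.1438] [ 0.14 -0.24 -0.26]
```

View pics/c1.png

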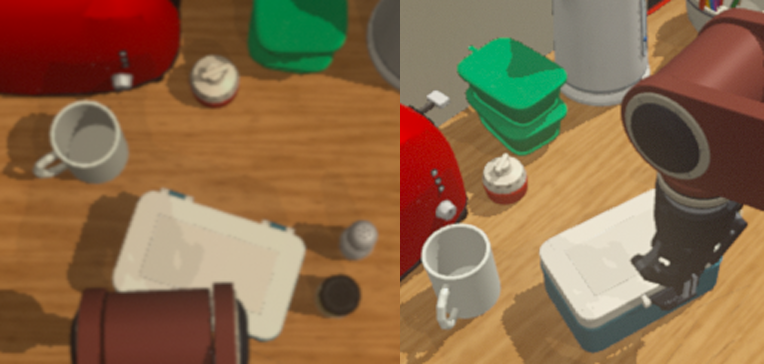

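Request:
servo_tool --deltas '[[[0,-4,1,-8,0],[0,-4,1,-16,0],[0,-4,1,-24,0],[0,-4,1,-30,0],[0,-4,1,-35,0]]]'

```text
time: 7.38
tool_pos: [0.4283, 0.1054, 0.1068]
tool_rot: [-0.001, 0.145, 0.989, 0.0]
contact_force: [-3.2, 0.4, 3.9]
gripper_width: 0.001
```

Request:
servo_tool --deltas '[[[0,0,0,-5,0],[0,0,0,-10,0],[0,0,0,-15,0],[0,0,0,-20,0]]]'

```text
time: 7.88
tool_pos: [0.4293, 0.105, 0.0872]
tool_rot: [0.001, 0.145, 0.989, -0.0]
contact_force: [0.5, -0.3, 1.8]
gripper_width: 0.003
```

Request:
servo_tool --deltas '[[[0,0,0,-5,0],[0,0,0,-10,0],[0,0,0,-15,0]]]'

```text
time: 8.25
tool_pos: [0.4285, 0.1052, 0.0717]
tool_rot: [-0.0, 0.145, 0.989, -0.0]
contact_force: [-1.4, -0.7, -0.1]
gripper_width: 0.001
```

Run:
```python
from plant import *
import cv2
a=grab_frame("scene")[200:345,250:400,::-1];cv2.imwrite("pics/c2.png",cv2.resize(a,None,fx=4,fy=4,interpolation=cv2.INTER_CUBIC))
s=state();print(s["tool_pos"],s["contact_force"])
```

```text
[0.42800987 0.10515618 0.07105084] [-0.51462536  0.59364731 -0.07473161]
```

View pics/c2.png

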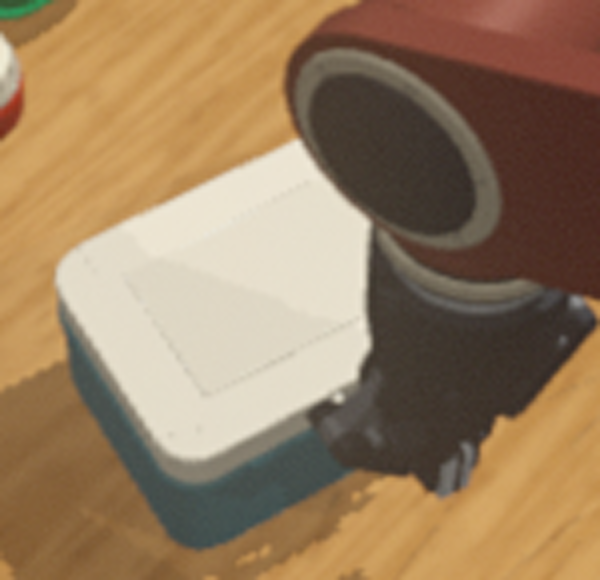

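Request:
servo_tool --deltas '[[[0,-10,3,0,0],[0,-12,3,30,0],[0,-12,3,80,0],[0,-12,43,110,0],[0,-12,93,110,0]]]'

```text
time: 8.93
tool_pos: [0.4184, 0.1995, 0.1866]
tool_rot: [0.004, 0.146, 0.989, 0.002]
contact_force: [1.3, 1.0, -0.5]
gripper_width: 0.004
```

Request:
servo_tool --deltas '[[[0,-20,50,10,0],[0,-40,100,20,0],[0,-60,150,20,0],[0,-60,180,20,0],[0,-60,180,20,0]]]'

```text
time: 9.55
tool_pos: [0.3556, 0.3796, 0.2024]
tool_rot: [-0.0, 0.143, 0.99, -0.0]
contact_force: [0.2, -1.0, -0.3]
gripper_width: 0.001
```

Run:
```python
from plant import *
import cv2
a=grab_frame("top")[180:340,220:400,::-1];cv2.imwrite("pics/d1t.png",cv2.resize(a,None,fx=4,fy=3.7,interpolation=cv2.INTER_CUBIC))
a=grab_frame("scene")[200:345,250:400,::-1];cv2.imwrite("pics/d1s.png",cv2.resize(a,None,fx=4,fy=4,interpolation=cv2.INTER_CUBIC))
```

```text
(no output)
```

View pics/d1t.png

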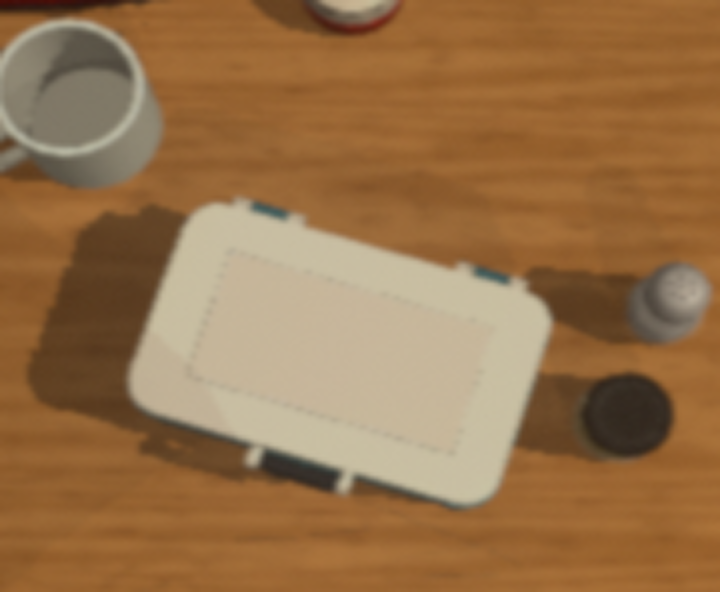

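View pics/d1s.png

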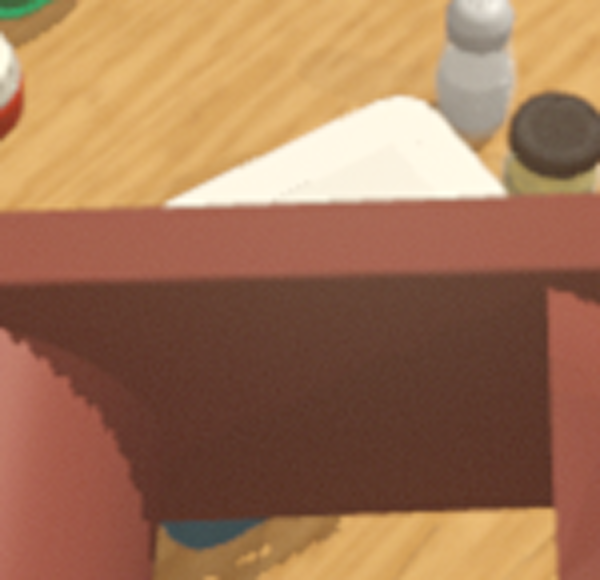

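Request:
servo_tool --deltas '[[[0,-25,45,10,0],[0,-50,90,20,0],[0,-75,135,30,0],[0,-100,180,40,0],[0,-100,180,40,0]]]'

```text
time: 10.28
tool_pos: [0.2559, 0.5596, 0.2434]
tool_rot: [0.0, 0.144, 0.99, 0.001]
contact_force: [1.2, -0.3, 0.4]
gripper_width: -0.004
```

Run:
```python
from plant import *
import cv2
a=grab_frame("scene")[200:345,250:400,::-1];cv2.imwrite("pics/e1s.png",cv2.resize(a,None,fx=4,fy=4,interpolation=cv2.INTER_CUBIC))
```

```text
(no output)
```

View pics/e1s.png

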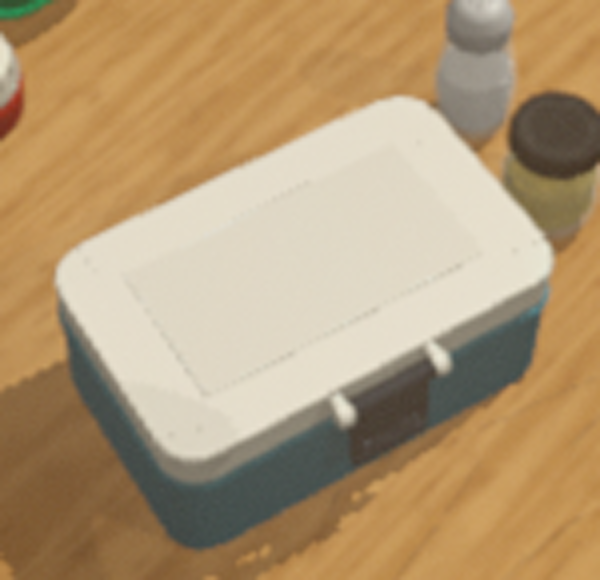

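The latch hangs flat on the front of the box (crop about (388, 415)), the lid is level, and nothing has shifted.

```bash
python3 -c "
from plant import *
job_done();print(state()['time'])"
```

```text
the job is handed in; nothing more can be done
the job is handed in; nothing more can be done
```

The lid is shut and the latch is snapped down. I handed the job in at about 10.3 s.

- **Lid:** I pushed it over from behind with the closed fingertips, about 75 mm to the left of the latch, until it fell shut by itself. I saw no more than about 1 N at the end of each move.
- **Latch:** I pressed it straight down with the fingertips. The readings went from about 5 N down to nothing once it passed its stiff point.
- **Final pictures:** The lid is level and the latch hangs flat on the box's front. The box, mug, jam jar and shaker are where they were in the picture taken just after the lid shut. The jar, shaker and mug also look unmoved against the first picture. The arm was well clear and touching nothing.

No check failed. The only disagreement was in the first box measurement: the two cameras differed by about 4 mm in position and 0.05 rad in turn. I re-measured the latch before pressing it, and there they agreed to about 1.5 mm.

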